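Pump up a valve leak test until the telltale pops

TASK

Put the valve body on the bench test stand under pressure: push the bleed lever round until it is shut, square across its spout, then pump the palm plunger with stroke after stroke, letting it spring back each time, until the telltale pin pops fully out. Leave the lever shut, the plunger fully up and the pin standing out; the pin must come out by pumping alone, so do not touch it, and do not shift or pick up the loose parts beside the stand.

Things in the scene. Friction and masses are not known exactly. Their poses are not given: they have to be found in the camera images.
- test_stand: Leak-test stand fixed to the bench: green base 150 x 250 x 16 mm (x -85 to +65, y -125 to +125 mm) with, from right (-y) to left: green pump barrel and black palm plunger; aluminium manifold block, top 62 mm up; small valve body on test, 140 mm high with its brass plug. Origin on the bench under the block's middle; x to the back (spout in front), y to the left.
- plunger (a joint): Stroke of the palm plunger in m: 0 fully up, 0.020 fully down (it moves straight down). It springs back up by itself when let go; pressing takes about 5 N at the top, rising to about 12 N at the bottom. Further strokes after the pin is out do no harm.
- plunger_top (a point): Centre of the top of the palm plunger's black mushroom head, 47 mm in diameter, 128 mm above the bench when up; it moves down with the plunger. In the stand's frame x = +5, y = -85 mm.
- bleed_lever (a joint): Bleed lever, rad: 0 = open, pointing to the stand's front above and in line with the copper spout; turns level, clockwise from above, to 1.571 = shut at its stop, pointing to the stand's left (+y), square across the spout. Stays where left (friction about 0.15 N m). The pump gains nothing while it is under about 1.3.
- lever_pivot (a point): On the upright axis about which the bleed lever turns, at the lever's mid height, 92 mm above the bench. In the stand's frame x = -22, y = 0 mm.
- lever_end (a point): Free end of the bleed lever, on its middle line and at its mid height: the lever is 83 mm long from its axis, its blue grip (from 28 mm out to the end) is 14 mm wide and 8 mm thick, underside 88 mm above the bench. The spout below it reaches up to 74 mm.
- telltale (a joint): How far the telltale pin stands out, m: 0 (in) to 0.024 (fully out). Each full stroke with the lever shut raises it by about 3 mm and it stays; part strokes raise it less. From about 0.014 to 0.016 on it snaps out the rest of the way by itself.
- telltale_top (a point): Centre of the top of the telltale pin: bright steel, 12 mm thick, head 16 mm across, a dark ring low on its shank that shows only when it is fully out, upright in a conical steel collar on the manifold block, behind the lever's axis; 80 mm above the bench when in, 104 mm when fully out. In the stand's frame x = +22, y = 0 mm.
- valve_next: Loose small cast valve body standing upright on the bench right of the stand, 38 x 46 x 86 mm; origin under its middle. Leave alone.
- valve_done: Loose small cast valve body like the other, standing upright on the bench left of the stand; origin under its middle. Leave alone.
- loose_nipple: Loose threaded hex nipple standing on the bench right of the stand near its front, 27 x 31 x 37 mm; origin under its middle. Leave alone.
- gauge: Loose steel plug gauge lying on the bench in front of the stand, 18 x 102 x 16 mm, long along its own y; origin under its middle. Leave alone.

How it is judged:
By the outcome, as a careful person would: the job done as asked, in the order asked, and still so for the second after the job is handed in, with the robot touching nothing.
It also fails if it takes over 48 s, if anything falls off the work surface, if the arm or the gripper's body presses on something with over 40 N, if the wrist force passes 120 N, or if a joint passes its speed limit or range.

ROBOT

A 6-joint arm with a two-finger parallel gripper is mounted at the origin on a cart in front of the work surface, level with it; the furniture and walls round the work are solid. World frame = base frame: x ahead of the robot, y to its left, z up, the work surface at z = 0. Lengths are in m, angles in rad, forces in N, time in s.
With the tool pointing down it reaches from about 0.225 to 0.875 m from the base axis. Payload 3.4 kg.
Tool frame: the origin (TCP) lies on the centre line of the jaws, within the pads' length; the fingertips stand 11 mm ahead of it and the grasp point (between the pads) lies 8 mm behind it; z points along the fingers, y is the line along which they close (so a half turn about z gives the same grasp; the last joint's range is limited). The gripper opens to 85 mm and grips with 20 to 120 N. Pads are 22 mm wide; open, the fingers measure 114 mm over their backs; the gripper's body (76 mm by 85 mm) begins 54 mm behind the grasp point. The pads swing forward as they close: fully open they stand 13 mm farther back than shut.
Start: joints at [-1.3, 0.276, 1.505, -0, 1.361, -0.121], TCP at [0.22, -0.531, 0.242] pointing down, gripper open.
Joint ranges: [-2.89, 2.89], [-0.75, 2.08], [0.22, 2.7], [-1.18, 4.32], [0.11, 2.71], [-2.7, 2.7]. Speed limits (rad/s): [2.57, 2.57, 3.14, 3.14, 3.14, 3.14].

INTERFACE

Orientations are given as a unit quaternion [w, x, y, z].
In Python, from rig import manip, eyes, job gives the robot as it stands.
- The arm moves only by the tool drive_tool, never from a script. Its argument "rows" is a list of rows, each a list of 3 entries, a list of its own where there are three numbers: the turn, a rotation vector about the world's x, y, z in rad, then the shift along the world's x, y, z in cm, then the finger opening in cm, from 0 to 8.54. A call has 1 to 8 rows; each row shifts and turns the commanded pose from where the row before left it; what a row does not reach is not made up. A row lasts 1/8 s, in which the tool goes at most 62.5 mm and 10.7 degrees, less where a joint would pass 70% of its speed; a pose out of reach is approached as far as the arm can. A call is refused whole if a number of a shift passes 6.25 or a number of a turn 0.188, either way. A call with a gripper value outside its range is refused whole. The fingers move at their own pace and stop on an object; "force" is the grip in N (left out, the last holds). Time passes only in rows, so rows that do not move let the fingers close. It gives the time, the measured TCP pose, the force, the opening and the grip force at its end, in the units of the state.
- manip.get_state(): the state, without advancing time (a new reading comes with each control period).
- eyes.get_image(name): name is "side" or "top" or "wrist"; returns the picture (480x640x3 uint8, red, green, blue); there is no depth.
- eyes.get_calibration(name): a dict with "camera_matrix" (3x3 intrinsics, pixels), "view" (4x4, takes a point from world to camera coordinates). Camera axes: x right, y up, looking along -z (the intrinsics and any distortion apply to the point x, -y, -z); pixel columns grow to the right and rows downward; lengths in m; the calibration is good to about 2 mm. The wrist camera is an equidistant fisheye: a pixel r from the principal point sees the ray r / f radians off the axis. A picture is of the moment at which its call begins: read the wrist's pose just before it. get_calibration takes no time and is no camera call; for the wrist camera it gives the pose at the moment of the call.
- job.sign_off(): hands the job in; it is judged then, once.
The state is a dict: "clock": time; "qpos": joint angles; "qd": joint speeds; "effort": joint torques, N m; "position": TCP position; "ee_rot": TCP orientation; "contact_force": force on the tool from outside, world axes, zero at the start; "moment": the same for the moment, N m; "width": finger opening in m; "gripper_force": force on a finger pad.
Only numpy, scipy, OpenCV 4.12 (cv2) and the standard library are available. Lean on these libraries where they do the work, as an engineer would, in place of code of your own. Each camera call takes 0.05 s, during which the arm holds its last target. There are 200 camera calls.

## Working session

There is one attempt and no reset: what is moved stays moved. The work goes in short steps, Python scripts to look and compute and a tool call to move; the robot and the scene stay as the last step left them, time stands still between calls to the robot, and variables do not carry over. Pictures are saved under pics/ and viewed, at most 10 in all, crops included, and the job is handed in when it is done.

Besides the shell and the picture viewer there is one more tool, called by a JSON object that holds its "method" and its "body". drive_tool: Moves the arm, as the interface text tells. Its arguments: {"type":"object","properties":{"rows":{"type":"array"},"force":{"type":"number"}},"required":["rows"]}

```bash
mkdir -p pics
python3 - <<'E'
from rig import manip, eyes, job
import cv2,numpy as np
for n in ("top","side"):
    im=eyes.get_image(n); cv2.imwrite(f"pics/{n}0.png",im[:,:,::-1])
    c=eyes.get_calibration(n); print(n,c)
print(manip.get_state())
E
```

```text
top {'camera_matrix': array([[488.88294192,   0.        , 315.91740021],
       [  0.        , 488.88294192, 236.8165742 ],
       [  0.        ,   0.        ,   1.        ]]), 'view': array([[ 2.85919118e-03, -9.99995903e-01,  1.40813365e-04,
        -1.06019312e-01],
       [ 9.91961746e-01,  2.85403369e-03,  1.26505925e-01,
        -5.19479215e-01],
       [-1.26505809e-01, -2.22023153e-04,  9.91965842e-01,
        -8.99540963e-01],
       [ 0.00000000e+00,  0.00000000e+00,  0.00000000e+00,
         1.00000000e+00]])}
side {'camera_matrix': array([[616.46916191,   0.        , 317.82766892],
       [  0.        , 616.46916191, 240.83409695],
       [  0.        ,   0.        ,   1.        ]]), 'view': array([[-0.96327056, -0.2683932 ,  0.00865581,  0.47626958],
       [ 0.18624202, -0.6445119 ,  0.74156478, -0.2573672 ],
       [-0.19345217,  0.71593959,  0.67082543, -0.8402046 ],
       [ 0.        ,  0.        ,  0.        ,  1.        ]])}
{'clock': 0.1, 'qpos': array([-1.29999493e+00,  2.76558445e-01,  1.50599678e+00,  1.16591680e-05,
        1.36070839e+00, -1.20961935e-01]), 'qd': array([-0.00030555, -0.00247417, -0.00426653, -0.00049417, -0.00016122,
       -0.00086416]), 'effort': array([-7.10095301e-04, -4.17707670e+01, -2.46405691e+01, -3.00264983e-04,
        5.83003712e-03, -1.85494730e-05]), 'position': array([ 0.2194443 , -0.53099457,  0.24151486]), 'ee_rot': array([-8.33564435e-04,  9.80876346e-01,  1.94630149e-01, -5.68511043e-05]), 'contact_force': array([ 0.08350551, -0.34447794,  0.68454977]), 'moment': array([0.02293417, 0.00377451, 0.03370193]), 'gripper_force': 0.0, 'width': 0.08535688661540239}
```

View pics/top0.png

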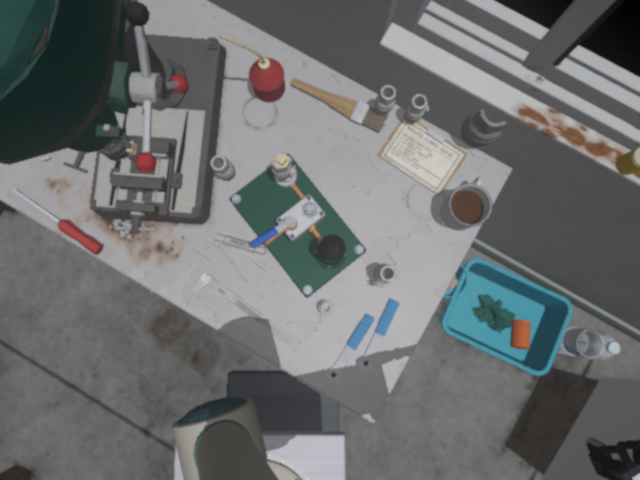

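View pics/side0.png

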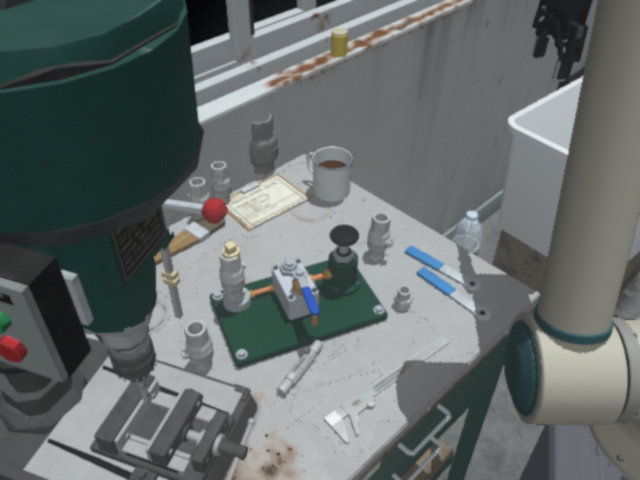

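The top view shows the green base with corners near (236,198), (363,250) and (307,291). The plunger head is at (330,248), and the blue lever runs from about (287,226) to (252,246). The gauge lies in front at (240,243). The side view shows the same layout, with the pin (in) behind the lever and the drill press to the left.

```bash
cat > h.py <<'E'
from rig import manip, eyes, job
import cv2,numpy as np
def ray(n,uv,z):
    c=eyes.get_calibration(n);K=c["camera_matrix"];V=c["view"]
    d=np.linalg.inv(K)@[uv[0],uv[1],1];d=V[:3,:3].T@(d*[1,-1,-1]);o=-V[:3,:3].T@V[:3,3]
    return o+d*(z-o[2])/d[2]
def proj(n,p):
    c=eyes.get_calibration(n);V=c["view"];q=V[:3,:3]@p+V[:3,3];q=q*[1,-1,-1]
    u=c["camera_matrix"]@q;return u[:2]/u[2]
E
cat > m.py <<'E'
from h import *
im=cv2.imread("pics/top0.png");hsv=cv2.cvtColor(im,cv2.COLOR_BGR2HSV)
roi=np.zeros(im.shape[:2],np.uint8);roi[145:300,225:372]=255
def big(m):
    cs,_=cv2.findContours(m&roi,cv2.RETR_EXTERNAL,cv2.CHAIN_APPROX_NONE);return max(cs,key=cv2.contourArea)
g=cv2.inRange(hsv,(65,90,30),(95,255,120))
b=big(cv2.inRange(hsv,(105,120,80),(130,255,255)))
roi2=roi.copy();roi[:]=0;roi[225:275,310:350]=255
k=big(cv2.inRange(hsv,(0,0,0),(180,255,48)));roi=roi2
(kx,ky),kr=cv2.minEnclosingCircle(k);print("knob",kx,ky,kr,cv2.contourArea(k)); P=ray("top",(kx,ky),.128);print("plunger",P)
gp=cv2.findNonZero(cv2.morphologyEx(g&roi,cv2.MORPH_OPEN,np.ones((3,3))))[:,0]
w=np.array([ray("top",p,.016)[:2] for p in gp])
(c,s,a)=cv2.minAreaRect((w*1000).astype(np.float32));print("base",c,s,a);print(cv2.boxPoints((c,s,a)))
for p in cv2.boxPoints(cv2.minAreaRect(b)): print("lever corner",p,ray("top",p,.096))
E
python3 m.py
```

```text
Traceback (most recent call last):
  File "m.py", line 9, in <module>
    k=big(cv2.inRange(hsv,(0,0,0),(180,255,48)));roi=roi2
  File "m.py", line 5, in big
    cs,_=cv2.findContours(m&roi,cv2.RETR_EXTERNAL,cv2.CHAIN_APPROX_NONE);return max(cs,key=cv2.contourArea)
                                                                                ~~~^^^^^^^^^^^^^^^^^^^^^^^^
ValueError: max() iterable argument is empty
```

```bash
sed -i 's/^k=big/print(hsv[240:258:4,326:336:4].tolist(),hsv[270,270:330:20].tolist())\nk=big/; s/(0,0,0),(180,255,48)/(0,0,0),(180,90,85)/' m.py; python3 m.py
```

```text
[[[105, 19, 55], [110, 14, 54], [120, 9, 55]], [[108, 23, 55], [113, 18, 58], [110, 13, 59]], [[105, 18, 57], [120, 12, 62], [120, 12, 64]], [[120, 13, 57], [120, 12, 62], [120, 12, 66]], [[120, 13, 57], [120, 13, 60], [120, 12, 62]]] [[120, 1, 171], [80, 83, 95], [80, 80, 96]]
knob 326.0322570800781 248.03225708007812 21.97740936279297 936.0
plunger [ 0.48841957 -0.12186737  0.128     ]Traceback (most recent call last):
  File "m.py", line 12, in <module>
    gp=cv2.findNonZero(cv2.morphologyEx(g&roi,cv2.MORPH_OPEN,np.ones((3,3))))[:,0]
       ~~~~~~~~~~~~~~~~~~~~~~~~~~~~~~~~~~~~~~~~~~~~~~~~~~~~~~~~~~~~~~~~~~~~~~^^^^^
TypeError: 'NoneType' object is not subscriptable
```

```bash
sed -i '/^print(hsv/d; s/(180,90,85)/(180,45,80)/; s/(65,90,30)/(65,60,30)/' m.py; python3 m.py
```

```text
knob 327.0 244.0 19.416587829589844 553.5
plunger [ 0.49534857 -0.12351898  0.128     ]Traceback (most recent call last):
  File "m.py", line 12, in <module>
    w=np.array([ray("top",p,.016)[:2] for p in gp])
                ~~~^^^^^^^^^^^^^^
  File "h.py", line 4, in ray
    c=eyes.get_calibration(n);K=c["camera_matrix"];V=c["view"]
ValueError: time passes only in moves, steps and waits
```

```bash
sed -i 's/^def ray/from functools import lru_cache\ncal=lru_cache(None)(eyes.get_calibration)\ndef ray/; s/c=eyes.get_calibration(n)/c=cal(n)/' h.py
sed -i 's/^k=big(\(.*\));roi=roi2/k=big(cv2.morphologyEx(\1,cv2.MORPH_OPEN,cv2.getStructuringElement(2,(19,19))));roi=roi2/' m.py; python3 m.py
```

```text
knob 331.0 247.5 13.463011741638184 498.0
plunger [ 0.4893571 -0.1303463  0.128    ]
base (547.2122802734375, -67.197265625) (243.80032348632812, 144.76107788085938) 38.456703186035156
[[ 406.73975   -86.330154]
 [ 496.77002  -199.68942 ]
 [ 687.6848    -48.064377]
 [ 597.65454    65.29489 ]]
lever corner [249.38002 242.66   ] [0.50095169 0.01351972 0.096     ]
lever corner [272.83203 226.42401] [ 0.53019915 -0.0276951   0.096     ]
lever corner [276.93604 232.35202] [ 0.51955655 -0.03514797  0.096     ]
lever corner [253.48401 248.58801] [0.49039915 0.0060349  0.096     ]
```

{"method": "drive_tool", "body": {"rows": [[[0,0,0],[2.6,5.0,0],0],[[0,0,0],[2.6,5.0,0],0],[[0,0,0],[2.6,5.0,0],0],[[0,0,0],[2.6,5.0,0],0],[[0,0,0],[2.6,5.0,0],0],[[0,0,0],[2.6,5.0,0],0],[[0,0,0],[2.6,5.0,0],0],[[0,0,0],[2.6,5.0,0],0]], "force": 40}}

```text
clock: 1.1
position: [0.428, -0.1297, 0.2422]
ee_rot: [0.0, 0.981, 0.195, 0.0]
contact_force: [0.7, -0.4, 0.5]
width: 0.0001
gripper_force: 0.0
```

Run:
```python
from h import *
print("valve",ray("top",(282,160),.14))
O=np.array([.5534,-.075]);ys=np.array([.783,.622]);d=ray("top",(282,160),.14)[:2]-O
print(d@[.622,-.783],d@ys)
```

```text
valve [ 0.63926388 -0.04578916  0.14      ]
0.03053524565610415 0.08540056534724776
```

{"method": "drive_tool", "body": {"rows": [[[0,0,0],[2.5,5.0,0],0],[[0,0,0],[2.5,5.3,0],0],[[0,0,0],[0,0,-5],0],[[0,0,0],[0,0,-5],0],[[0,0,0],[0,0,-3],0],[[0,0,0],[0,0,-1.9],0],[[0,0,0],[0,0,0],0]]}}

```text
clock: 1.98
position: [0.476, -0.0281, 0.0918]
ee_rot: [-0.001, 0.981, 0.195, -0.002]
contact_force: [-0.3, 0.2, 1.0]
width: 0.0002
gripper_force: 0.0
```

Run:
```python
from h import *
im=eyes.get_image("side"); cv2.imwrite("pics/side1.png",cv2.resize(im[200:360,190:410,::-1],None,fx=3.6,fy=3.6))
```

```text
(no output)
```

View pics/side1.png

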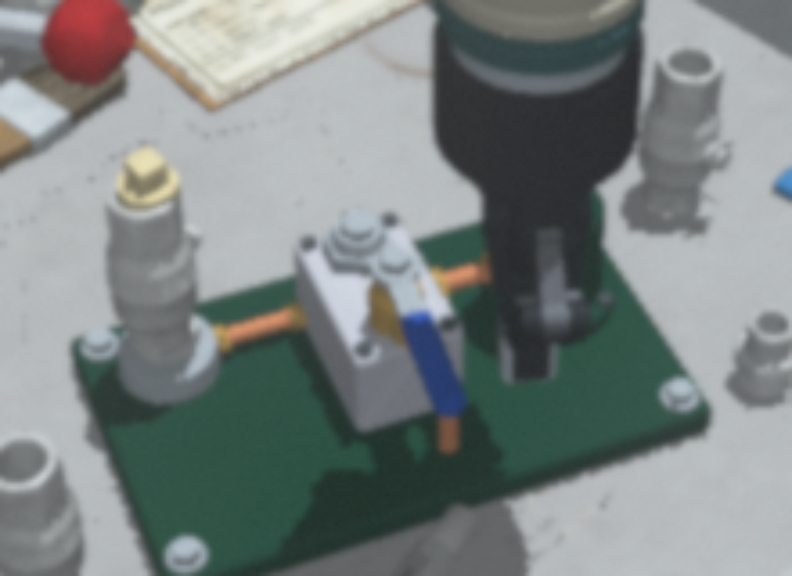

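The closed fingers stand right of the lever at (530,370) in the crop, clear of everything, with the lever at (440,370).

{"method": "drive_tool", "body": {"rows": [[[0,0,0],[0.7,0.45,0],0],[[0,0,0],[0.7,0.45,0],0],[[0,0,0],[0.65,0.75,0],0],[[0,0,0],[0.65,0.75,0],0],[[0,0,0],[1.1,0.5,0],0],[[0,0,0],[1.1,0.5,0],0],[[0,0,0],[1.1,0.05,0],0],[[0,0,0],[1.1,0.05,0],0]]}}

```text
clock: 3.02
position: [0.5488, 0.0069, 0.093]
ee_rot: [-0.0, 0.981, 0.195, -0.001]
contact_force: [-3.7, -0.9, -0.1]
width: 0.0003
gripper_force: 1.6
```

{"method": "drive_tool", "body": {"rows": [[[0,0,0],[0.8,-0.3,0],0],[[0,0,0],[0.8,-0.3,0],0],[[0,0,0],[0.6,-0.3,0],0],[[0,0,0],[0,0,0],0]]}}

```text
clock: 3.52
position: [0.5723, -0.0029, 0.0936]
ee_rot: [0.0, 0.981, 0.194, 0.002]
contact_force: [0.3, -0.3, 0.0]
width: -0.0001
gripper_force: 0.1
```

Run:
```python
from h import *
im=eyes.get_image("side"); cv2.imwrite("pics/side2.png",cv2.resize(im[200:360,190:410,::-1],None,fx=3.6,fy=3.6))
print(manip.get_state()["contact_force"])
```

```text
[-0.26274484  0.19207368 -0.5802601 ]
```

View pics/side2.png

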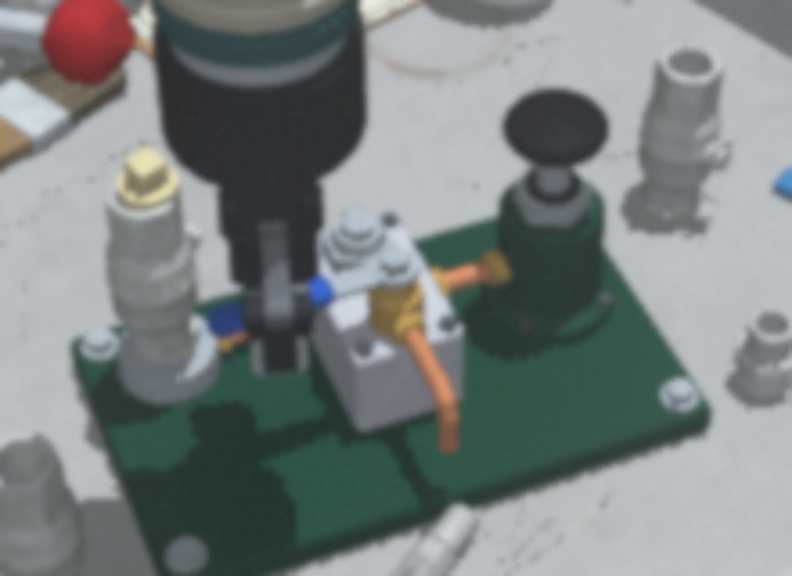

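The lever now runs from the pivot (395,265) to about (215,320), nearly square across the spout, with the finger in front of it. I'll push gently to the stop.

{"method": "drive_tool", "body": {"rows": [[[0,0,0],[0.2,-0.25,0],0],[[0,0,0],[0.2,-0.25,0],0],[[0,0,0],[0,0,0],0]]}}

```text
clock: 3.95
position: [0.5737, -0.0048, 0.0936]
ee_rot: [-0.003, 0.981, 0.194, -0.0]
contact_force: [-3.2, 7.9, 4.0]
width: 0.0002
gripper_force: 4.1
```

{"method": "drive_tool", "body": {"rows": [[[0,0,0],[0.2,-0.25,0],0],[[0,0,0],[0,0,0],0]]}}

```text
clock: 4.2
position: [0.5739, -0.0052, 0.0935]
ee_rot: [-0.005, 0.981, 0.194, -0.002]
contact_force: [-5.4, 14.1, 5.7]
width: -0.0002
gripper_force: 7.2
```

{"method": "drive_tool", "body": {"rows": [[[0,0,0],[-1,1.25,0],0],[[0,0,0],[-1,1.25,0],0],[[0,0,0],[0,0,4.5],0],[[0,0,0],[0,0,4.5],0],[[0,0,0],[-2.3,-4.9,0],0],[[0,0,0],[-2.3,-4.9,0],0],[[0,0,0],[-2.3,-4.9,0],0],[[0,0,0],[0,0,0],0]]}}

```text
clock: 5.2
position: [0.4861, -0.1348, 0.1836]
ee_rot: [0.001, 0.981, 0.192, -0.0]
contact_force: [-0.0, -0.4, -0.9]
width: 0.0002
gripper_force: 0.0
```

Run:
```python
from h import *
im=eyes.get_image("side"); cv2.imwrite("pics/side3.png",cv2.resize(im[200:360,190:410,::-1],None,fx=3.6,fy=3.6))
im=eyes.get_image("top"); cv2.imwrite("pics/top3.png",im[:,:,::-1])
hsv=cv2.cvtColor(im[:,:,::-1].copy(),cv2.COLOR_BGR2HSV)
m=cv2.inRange(hsv,(105,120,80),(130,255,255));m[:, :225]=0;m[300:]=0;m[:,345:]=0;m[:150]=0
cs,_=cv2.findContours(m,0,1);b=max(cs,key=cv2.contourArea)
print(cv2.contourArea(b))
for p in cv2.boxPoints(cv2.minAreaRect(b)): print(p,ray("top",p,.096))
```

```text
83.5
[258.51724 188.2069 ] [ 0.59967349 -0.00094922  0.096     ]
[264.47586 182.91035] [ 0.60945423 -0.01151912  0.096     ]
[275.89658 195.75862] [ 0.5859099  -0.03242118  0.096     ]
[269.93796 201.05516] [ 0.5761951  -0.02185782  0.096     ]
```

View pics/side3.png

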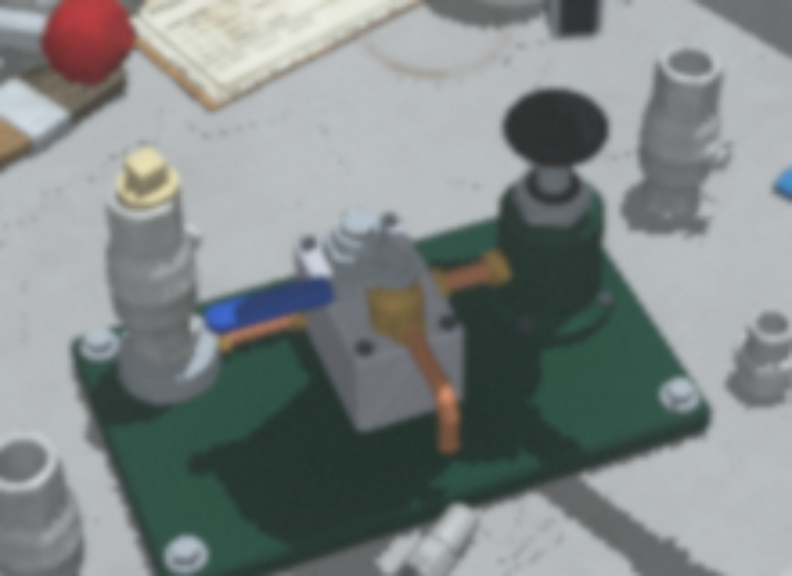

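The lever is at its stop: the grip end is at world (0.6046, -0.0062) against a predicted (0.6047, -0.0062). The fingertips are above the plunger head. Next I'll press one slow stroke.

{"method": "drive_tool", "body": {"rows": [[[0,0,0],[0.35,0.35,-2.2],0],[[0,0,0],[0,0,-1.8],0],[[0,0,0],[0,0,-0.7],0],[[0,0,0],[0,0,-0.7],0],[[0,0,0],[0,0,-0.7],0],[[0,0,0],[0,0,-0.3],0],[[0,0,0],[0,0,-0.2],0],[[0,0,0],[0,0,0],0]]}}

```text
clock: 6.3
position: [0.4911, -0.1268, 0.119]
ee_rot: [-0.001, 0.981, 0.195, 0.0]
contact_force: [-3.0, 3.4, 10.9]
width: -0.0002
gripper_force: 5.5
```

{"method": "drive_tool", "body": {"rows": [[[0,0,0],[0,0,-0.3],0],[[0,0,0],[0,0,0],0]]}}

```text
clock: 6.55
position: [0.4912, -0.1269, 0.1186]
ee_rot: [-0.0, 0.981, 0.195, 0.001]
contact_force: [-7.5, 4.7, 27.1]
width: -0.0001
gripper_force: 13.8
```

{"method": "drive_tool", "body": {"rows": [[[0,0,0],[0,0,1.5],0],[[0,0,0],[0,-0.3,1.5],0],[[0,0,0],[0,0,0],0],[[0,0,0],[0,0,-1.0],0],[[0,0,0],[0,0,-1.0],0],[[0,0,0],[0,0,-0.9],0],[[0,0,0],[0,0,0],0],[[0,0,0],[0,0,0],0]]}}

```text
clock: 7.55
position: [0.4924, -0.1319, 0.1186]
ee_rot: [0.001, 0.981, 0.195, 0.002]
contact_force: [-4.5, 2.1, 29.2]
width: -0.0
gripper_force: 14.9
```

{"method": "drive_tool", "body": {"rows": [[[0,0,0],[0,0,1.5],0],[[0,0,0],[0,0,1.5],0],[[0,0,0],[0,0,0],0],[[0,0,0],[0,0,-1.0],0],[[0,0,0],[0,0,-1.0],0],[[0,0,0],[0,0,-1.0],0],[[0,0,0],[0,0,0],0],[[0,0,0],[0,0,0],0]]}}

```text
clock: 8.55
position: [0.4913, -0.1316, 0.1186]
ee_rot: [0.001, 0.981, 0.195, 0.001]
contact_force: [-7.3, 2.8, 32.9]
width: -0.0001
gripper_force: 16.6
```

Run:
```python
from h import *
im=eyes.get_image("side"); cv2.imwrite("pics/side4.png",cv2.resize(im[200:360,190:410,::-1],None,fx=3.6,fy=3.6))
```

```text
(no output)
```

View pics/side4.png

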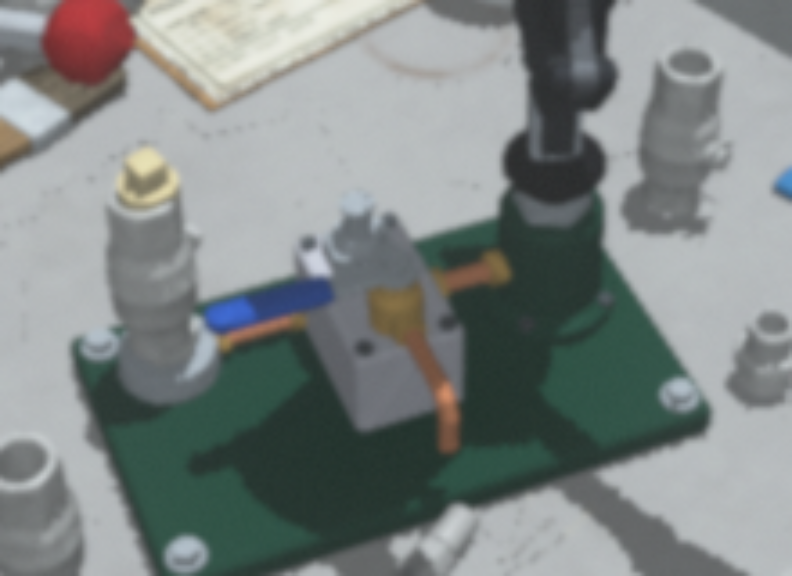

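The plunger is fully down under the fingertips at (555,160), and the pin at (357,205) has risen, so the strokes count. The lever is still shut.

{"method": "drive_tool", "body": {"rows": [[[0,0,0],[0,0,1.6],0],[[0,0,0],[0,0,1.6],0],[[0,0,0],[0,0,0],0],[[0,0,0],[0,0,-1.1],0],[[0,0,0],[0,0,-1.0],0],[[0,0,0],[0,0,-1.0],0],[[0,0,0],[0,0,0],0],[[0,0,0],[0,0,0],0]]}}

```text
clock: 9.6
position: [0.4912, -0.1315, 0.1186]
ee_rot: [0.0, 0.981, 0.195, 0.0]
contact_force: [-5.8, 2.1, 28.2]
width: -0.0001
gripper_force: 14.2
```

{"method": "drive_tool", "body": {"rows": [[[0,0,0],[0,0,1.6],0],[[0,0,0],[0,0,1.6],0],[[0,0,0],[0,0,0],0],[[0,0,0],[0,0,-1.1],0],[[0,0,0],[0,0,-1.0],0],[[0,0,0],[0,0,-1.1],0],[[0,0,0],[0,0,0],0],[[0,0,0],[0,0,0],0]]}}

```text
clock: 10.6
position: [0.4911, -0.1315, 0.1186]
ee_rot: [0.0, 0.981, 0.195, 0.0]
contact_force: [-5.6, 2.7, 27.9]
width: 0.0002
gripper_force: 14.2
```

{"method": "drive_tool", "body": {"rows": [[[0,0,0],[0,0,1.6],0],[[0,0,0],[0,0,1.6],0],[[0,0,0],[0,0,0],0],[[0,0,0],[0,0,-1.1],0],[[0,0,0],[0,0,-1.0],0],[[0,0,0],[0,0,-1.1],0],[[0,0,0],[0,0,0],0],[[0,0,0],[0,0,0],0]]}}

```text
clock: 11.6
position: [0.4911, -0.1315, 0.1186]
ee_rot: [0.0, 0.981, 0.195, 0.0]
contact_force: [-5.5, 2.1, 28.4]
width: 0.0003
gripper_force: 14.2
```

Run:
```python
from h import *
im=eyes.get_image("side"); cv2.imwrite("pics/side5.png",cv2.resize(im[200:360,190:410,::-1],None,fx=3.6,fy=3.6))
```

```text
(no output)
```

View pics/side5.png

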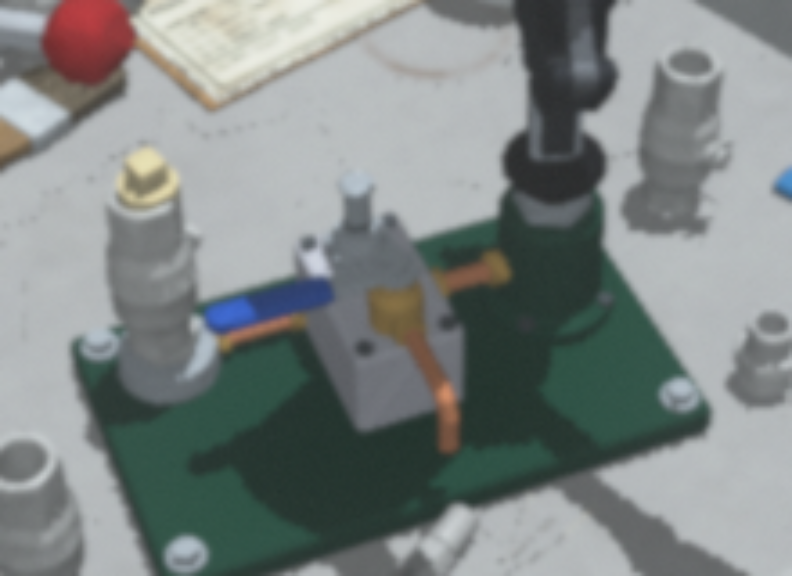

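The pin head is at about (357,185) and no dark ring shows yet. I'll make two more strokes, which do no harm, then lift off.

{"method": "drive_tool", "body": {"rows": [[[0,0,0],[0,0,1.6],0],[[0,0,0],[0,0,1.6],0],[[0,0,0],[0,0,0],0],[[0,0,0],[0,0,-1.1],0],[[0,0,0],[0,0,-1.0],0],[[0,0,0],[0,0,-1.1],0],[[0,0,0],[0,0,0],0],[[0,0,0],[0,0,0],0]]}}

```text
clock: 12.65
position: [0.4911, -0.1315, 0.1186]
ee_rot: [0.0, 0.981, 0.195, 0.0]
contact_force: [-5.4, 1.8, 28.1]
width: -0.0003
gripper_force: 14.1
```

{"method": "drive_tool", "body": {"rows": [[[0,0,0],[0,0,1.6],0],[[0,0,0],[0,0,1.6],0],[[0,0,0],[0,0,0],0],[[0,0,0],[0,0,-1.1],0],[[0,0,0],[0,0,-1.0],0],[[0,0,0],[0,0,-1.1],0],[[0,0,0],[0,0,0],0],[[0,0,0],[0,0,0],0]]}}

```text
clock: 13.65
position: [0.4911, -0.1315, 0.1186]
ee_rot: [0.0, 0.981, 0.195, 0.0]
contact_force: [-6.1, 1.9, 28.6]
width: 0.0003
gripper_force: 14.1
```

{"method": "drive_tool", "body": {"rows": [[[0,0,0],[0,0,1.6],0],[[0,0,0],[0,0,1.6],0],[[0,0,0],[0,0,2.0],0],[[0,0,0],[0,0,2.0],0],[[0,0,0],[0,0,0],0]]}}

```text
clock: 14.28
position: [0.4912, -0.1315, 0.1876]
ee_rot: [0.0, 0.981, 0.195, -0.0]
contact_force: [-0.5, 0.9, -0.4]
width: -0.0
gripper_force: 0.0
```

Run:
```python
from h import *
im=eyes.get_image("side"); cv2.imwrite("pics/side6.png",cv2.resize(im[200:360,190:410,::-1],None,fx=3.6,fy=3.6))
T=np.array([.5534,-.075])+.022*np.array([.622,-.783])
for z in (.08,.096,.104): print(z,(proj("side",np.array([*T,z]))-[190,200])*3.6)
P=[.4896,-.1315]
for z in (.108,.128): print(z,(proj("side",np.array([*P,z]))-[190,200])*3.6)
```

```text
0.08 [357.45576284 223.07942674]
0.096 [356.62006209 196.26450341]
0.104 [356.19510168 182.62890363]
0.108 [555.02063596 150.11331017]
0.128 [556.777031   115.26044074]
```

View pics/side6.png

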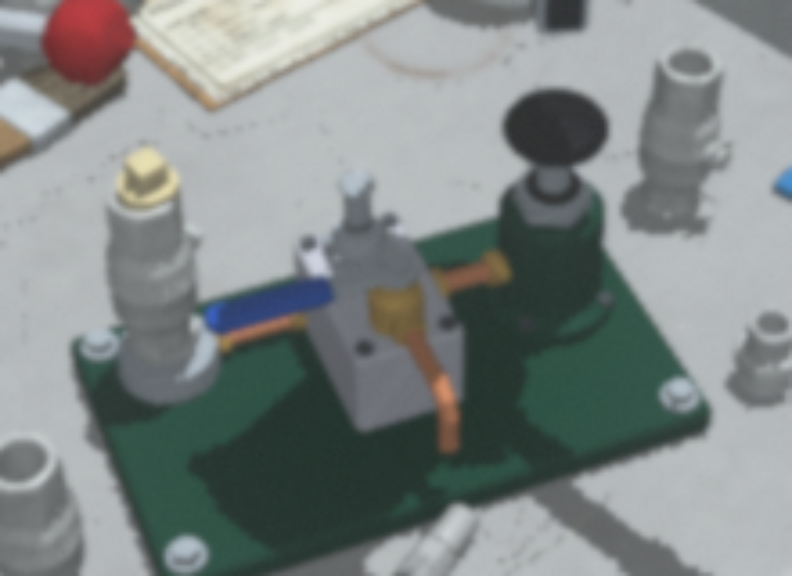

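The pin head is at (357,183), against a predicted row of 182.6 for fully out, and it did not move over the last two strokes. The plunger is up at (556,125), the lever is shut, and the robot is clear.

```bash
python3 -c "
from rig import job
print(job.sign_off())"
```

```text
the job is handed in; nothing more can be done
None
```

The job is handed in: the bleed lever is shut at its stop, the telltale pin came fully out by pumping alone (8 strokes), the plunger is back up, the loose parts were not touched, and about 14 s of the 48 s were used.

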